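# Find the full carton among the returns

## Robot

A 6-joint arm with a two-finger parallel gripper is mounted at the origin on the work surface; the furniture and walls round the work are solid. World frame = base frame: x ahead of the robot, y to its left, z up, the work surface at z = 0. Lengths are in m, angles in rad, forces in N, time in s.
With the tool pointing down it reaches from about 0.25 to 0.725 m from the base axis. Payload 4 kg.
Tool frame: the origin (TCP) lies midway between the tips of the shut fingers; the grasp point (between the pads) lies 19 mm behind it; z points along the fingers, y is the line along which they close (so a half turn about z gives the same grasp; the last joint's range is limited). The gripper opens to 85 mm and grips with 20 to 120 N. Pads are 22 mm wide; open, the fingers measure 114 mm over their backs; the gripper's body (76 mm by 85 mm) begins 54 mm behind the grasp point. The pads swing forward as they close: fully open they stand 13 mm farther back than shut.
Start: joints at [-1.283, 0.241, 0.005, 1.335, 0, 1.571], TCP at [0.142, -0.479, 0.231] pointing down, gripper open.
Joint ranges: [-2.72, 2.72], [-1.05, 1.87], [-1.09, 1.28], [-1.99, 2.15], [-1.42, 1.44], [-3.14, 3.14]. Speed limits (rad/s): [2.79, 2.79, 3.14, 3.14, 3.14, 3.14].

## Interface

Orientations are given as a unit quaternion [x, y, z, w].
In Python, from workcell import get_obs, camera, job_done, silhouettes gives the robot as it stands. The module is installed in compiled form; this text tells all that it offers.
- The arm moves only by the tool drive_tool, never from a script. Its argument "increments" is a list of rows, each a list of 3 entries, a list of its own where there are three numbers: the shift along the world's x, y, z in mm, then the turn, a rotation vector about the world's x, y, z in degrees, then the opening, from 0 (shut) to 1 (fully open). A call has 1 to 8 rows; each row shifts and turns the commanded pose from where the row before left it; what a row does not reach is not made up. A row lasts 1/12 s, in which the tool goes at most 41.7 mm and 7.16 degrees, less where a joint would pass 70% of its speed; a pose out of reach is approached as far as the arm can. A call is refused whole if a number of a shift passes 41.7 or a number of a turn 7.16, either way. A call with a gripper value outside its range is refused whole. The fingers move at their own pace and stop on an object; the grip force is fixed at half the most. Time passes only in rows, so rows that do not move let the fingers close. It gives the time, the measured TCP pose, the force, the opening and the grip force at its end, in the units of the state.
- get_obs(): the state, without advancing time (a new reading comes with each control period).
- camera(name): name is "scene" or "top" or "wrist"; returns a dict with "image" (420x560x3 uint8, red, green, blue), "K" (3x3 intrinsics, pixels), "k1" (the pictures are not rectified: a ray, as slopes to the right and down, at radius r is drawn at 1 + k1 r^2 times it, then the intrinsics apply), "view" (4x4, takes a point from world to camera coordinates). Camera axes: x right, y down, z forward; pixel columns grow to the right and rows downward; lengths in m; the calibration is good to about 2 mm. A picture is of the moment at which its call begins. There is no depth.
- job_done(): hands the job in; it is judged then, once.
Trained networks look in a picture, given as the dict that the camera call returned (one of the last four; its "shot" number tells which), for a name from the list of things; names that differ only in an ending like _2 or _b are one class to them, and where a whole thing is asked for, a point or a joint stands for the part that bears it (a point fixed in the world has none). Each returns a list of dicts, best first, with "conf" (0 to 1); they miss things now and then, are a little off and sometimes report something else, mostly with a low value. They report only what shows in the picture. A call takes as long as a camera call. They do not tell look-alikes from the thing itself.
- silhouettes(query, picture): "region" (420x560 bool, what is visible of it) and "bbox" ([left, top, right, bottom] in pixels, round what is visible of it).
The state is a dict: "clock": time; "joint_pos": joint angles; "joint_vel": joint speeds; "tau": joint torques, N m; "eef_pos": TCP position; "tool_rot": TCP orientation; "ft_force": force on the tool from outside, world axes, zero at the start; "ft_torque": the same for the moment, N m; "grip_width": finger opening in m; "grasp_force": force on a finger pad.
Only numpy, scipy, OpenCV 4.12 (cv2) and the standard library are available. Lean on these libraries where they do the work, as an engineer would, in place of code of your own. Each camera call takes 0.05 s, during which the arm holds its last target. There are 200 camera calls.

## Task

Call the checker: press the desk bell's plunger all the way down to its stop and let it spring back. Then heft the three look-alike cartons in turn, left mat first (the robot's left), then middle, then right, lifting each a few centimetres straight up and setting it back where it lay. Finish while holding the heaviest one up, level and still, about 20 cm above the bench (stay gripping it, do not set it down), with the two lighter ones lying flat where they were, and without disturbing the glue stick, the handheld terminal or the label roll.

Things in the scene. Friction and masses are not known exactly. Their poses are not given: they have to be found in the camera images.
- bell: Desk bell fixed to the bench: black base 86 mm across, polished steel dome, small brass plunger head on top, right of the mats. Origin: centre of the underside of the base. z up.
- bell_top (a point): Centre of the top of the brass plunger head (20 mm across), 64 mm above the bench when it is up; it moves with the head. The dome below reaches 42 mm high, its brass collar 45 mm. Press straight down.
- bell_plunger (a joint): Travel of the plunger head downwards in m: 0 up, 0.008 at its stop. A spring returns it; the push grows from about 1.5 N to 5.5 N at the stop, which is rigid.
- carton_1: One of three look-alike closed brown cartons, 55 (x, its width) x 105 (y) x 35 (z) mm. Origin: centre of the underside. It lies flat on a mat, length roughly away from the robot; which is on which mat varies, the number tells nothing. Two are nearly empty (0.15 to 0.26 kg each), one is full (0.63 to 0.77 kg), load central. Grip across the width, 30 N or more.
- carton_2: One of three look-alike closed brown cartons, 55 (x, its width) x 105 (y) x 35 (z) mm. Origin: centre of the underside. It lies flat on a mat, length roughly away from the robot; which is on which mat varies, the number tells nothing. Two are nearly empty (0.15 to 0.26 kg each), one is full (0.63 to 0.77 kg), load central. Grip across the width, 30 N or more.
- carton_3: One of three look-alike closed brown cartons, 55 (x, its width) x 105 (y) x 35 (z) mm. Origin: centre of the underside. It lies flat on a mat, length roughly away from the robot; which is on which mat varies, the number tells nothing. Two are nearly empty (0.15 to 0.26 kg each), one is full (0.63 to 0.77 kg), load central. Grip across the width, 30 N or more.
- mat_left: The left of three black rubber mats with thin yellow border lines, 126 mm (x) by 95 mm (y), 3 mm thick, fixed to the bench. Origin: centre of its underside. One carton lies on it, roughly centred. A fixed label printer, 124 mm high, stands between the robot and the middle and right mats; keep the gripper body clear of it.
- mat_middle: The middle of three black rubber mats with thin yellow border lines, 126 mm (x) by 95 mm (y), 3 mm thick, fixed to the bench. Origin: centre of its underside. One carton lies on it, roughly centred. A fixed label printer, 124 mm high, stands between the robot and the middle and right mats; keep the gripper body clear of it.
- mat_right: The right of three black rubber mats with thin yellow border lines, 126 mm (x) by 95 mm (y), 3 mm thick, fixed to the bench. Origin: centre of its underside. One carton lies on it, roughly centred. A fixed label printer, 124 mm high, stands between the robot and the middle and right mats; keep the gripper body clear of it.
- glue_stick: Loose bystander: white and orange glue stick standing upright, 28 mm across, 95 mm high, behind the bell. Origin: centre of its underside.
- terminal: Loose bystander: black handheld terminal lying flat, 190 mm (x) by 70 mm (y), 33 mm high, left of the mats. Origin: centre of its underside.
- label_roll: Loose bystander: white roll of labels, 85 mm across, 64 mm high, to the right of the bell. Origin: centre of its underside.
There are look-alikes about, which are no part of the job. What is shaped like the carton_2 but red is not meant.

How it is judged:
On the way, in this order (a step that is already met when the one before it is completed fails the run):
1. the bell's plunger is pressed down to its stop (value of joint bell_plunger above 0.007 m), for 0.05 s.
2. the plunger has sprung back up (value of joint bell_plunger below 0.0015 m), for 0.05 s.
3. the carton of the left mat is held in the fingers, lifted straight up clear of its mat (by 17 mm or more) (((horizontal distance between carton_1 and mat_left below 0.07 m and height (world z) of carton_1 above 0.02 m and contact force between the fingers and carton_1 above 0.5 N) or (horizontal distance between carton_2 and mat_left below 0.07 m and height (world z) of carton_2 above 0.02 m and contact force between the fingers and carton_2 above 0.5 N) or (horizontal distance between carton_3 and mat_left below 0.07 m and height (world z) of carton_3 above 0.02 m and contact force between the fingers and carton_3 above 0.5 N))), for 0.2 s.
4. the carton of the middle mat is held in the fingers, lifted straight up clear of its mat (by 17 mm or more) (((horizontal distance between carton_1 and mat_middle below 0.07 m and height (world z) of carton_1 above 0.02 m and contact force between the fingers and carton_1 above 0.5 N) or (horizontal distance between carton_2 and mat_middle below 0.07 m and height (world z) of carton_2 above 0.02 m and contact force between the fingers and carton_2 above 0.5 N) or (horizontal distance between carton_3 and mat_middle below 0.07 m and height (world z) of carton_3 above 0.02 m and contact force between the fingers and carton_3 above 0.5 N))), for 0.2 s.
5. the carton of the right mat is held in the fingers, lifted straight up clear of its mat (by 17 mm or more) (((horizontal distance between carton_1 and mat_right below 0.07 m and height (world z) of carton_1 above 0.02 m and contact force between the fingers and carton_1 above 0.5 N) or (horizontal distance between carton_2 and mat_right below 0.07 m and height (world z) of carton_2 above 0.02 m and contact force between the fingers and carton_2 above 0.5 N) or (horizontal distance between carton_3 and mat_right below 0.07 m and height (world z) of carton_3 above 0.02 m and contact force between the fingers and carton_3 above 0.5 N))), for 0.2 s.
At the end, for the whole second after the job is handed in: The heaviest carton is held in the fingers, level (0.25 rad) and still (0.03 m/s), underside 0.15 to 0.32 m above the bench; the other two rest flat, untouched, within 35 mm of where they lay, and are the light ones (each bears on its mat with 1 to 4 N); the bell plunger is up (((height (world z) of carton_1 between 0.15 and 0.32 m and angle between carton_1's own z axis and vertical below 0.25 rad and linear speed of each of carton_1, carton_2, carton_3 below 0.03 m/s and contact force between the fingers and carton_1 above 1 N and distance of each of carton_2, carton_3 from where it was at the start of the episode below 0.035 m and angle between each of carton_2, carton_3's own z axis and vertical below 0.1 rad and contact force between the fingers and carton_2 below 0.1 N and contact force between carton_2 and anything else between 1 and 4 N and contact force between the fingers and carton_3 below 0.1 N and contact force between carton_3 and anything else between 1 and 4 N) or (height (world z) of carton_2 between 0.15 and 0.32 m and angle between carton_2's own z axis and vertical below 0.25 rad and linear speed of each of carton_2, carton_1, carton_3 below 0.03 m/s and contact force between the fingers and carton_2 above 1 N and distance of each of carton_1, carton_3 from where it was at the start of the episode below 0.035 m and angle between each of carton_1, carton_3's own z axis and vertical below 0.1 rad and contact force between the fingers and carton_1 below 0.1 N and contact force between carton_1 and anything else between 1 and 4 N and contact force between the fingers and carton_3 below 0.1 N and contact force between carton_3 and anything else between 1 and 4 N) or (height (world z) of carton_3 between 0.15 and 0.32 m and angle between carton_3's own z axis and vertical below 0.25 rad and linear speed of each of carton_3, carton_1, carton_2 below 0.03 m/s and contact force between the fingers and carton_3 above 1 N and distance of each of carton_1, carton_2 from where it was at the start of the episode below 0.035 m and angle between each of carton_1, carton_2's own z axis and vertical below 0.1 rad and contact force between the fingers and carton_1 below 0.1 N and contact force between carton_1 and anything else between 1 and 4 N and contact force between the fingers and carton_2 below 0.1 N and contact force between carton_2 and anything else between 1 and 4 N)) and value of joint bell_plunger below 0.0015 m); the arm keeps its last pose, push and grip.
It fails at once if the glue stick, the handheld terminal or the label roll is shifted by more than 20 mm or knocked over (distance of any of glue_stick, terminal, label_roll from where it was at the start of the episode above 0.02 m or angle between any of glue_stick, terminal, label_roll's own z axis and vertical above 0.4 rad).
It also fails if it takes over 70 s, if anything falls off the work surface, if the arm or the gripper's body presses on something with over 40 N, if the wrist force passes 120 N, or if a joint passes its speed limit or range.

## Working session

There is one attempt and no reset: what is moved stays moved. The work goes in short steps, Python scripts to look and compute and a tool call to move; the robot and the scene stay as the last step left them, time stands still between calls to the robot, and variables do not carry over. Pictures are saved under pics/ and viewed, at most 10 in all, crops included, and the job is handed in when it is done.

Besides the shell and the picture viewer there is one more tool, called after ">>>" in YAML: its name, and indented under it one key for each argument. drive_tool: Moves the arm, as the interface text tells. Its arguments: {"type":"object","properties":{"increments":{"type":"array"}},"required":["increments"]}

```bash
mkdir -p pics; cat > h.py <<'E'
import numpy as np, cv2
from workcell import *
def shot(n,f):
    p=camera(n); cv2.imwrite('pics/'+f,p['image'][:,:,::-1]); return p
def px2w(p,uv,z):
    K=p['K'];d=np.array([p['k1'],0,0,0,0.]) 
    V=p['view'];R=V[:3,:3];t=V[:3,3]
    q=cv2.undistortPoints(np.array(uv,float).reshape(-1,1,2),K,d).reshape(-1,2)
    c=-R.T@t; r=np.c_[q,np.ones(len(q))]@R
    return c+r*((z-c[2])/r[:,2])[:,None]
E
python3 - <<'E'
from h import *
o=get_obs(); print({k:np.round(v,3) for k,v in o.items()})
for n in('top','scene'):
    p=shot(n,n+'1.png'); print(n,p['k1'],np.round(-p['view'][:3,:3].T@p['view'][:3,3],3))
    for q in('carton_1','bell','mat_left','glue_stick','terminal','label_roll','bell_top'):
        for s in silhouettes(q,p):
            m=s['region'].astype(np.uint8); 
            if m.sum()<20: continue
            (c,sz,a)=cv2.minAreaRect(cv2.findNonZero(m))
            print(q,round(s['conf'],2),np.round(s['bbox']),np.round(c),np.round(sz),round(a),'w@.038',np.round(px2w(p,[c],.038)[0],3))
E
```

```text
{'clock': np.float64(0.0), 'joint_pos': array([-1.283,  0.241,  0.004,  1.335, -0.   ,  1.571]), 'joint_vel': array([ 0.001,  0.   , -0.   , -0.   , -0.   ,  0.002]), 'tau': array([ 0.0000e+00, -3.7232e+01,  2.5241e+01,  1.7000e-02,  0.0000e+00,
        0.0000e+00]), 'eef_pos': array([ 0.142, -0.479,  0.23 ]), 'tool_rot': array([ 0.99 ,  0.143, -0.   , -0.001]), 'ft_force': array([ 0.2  , -0.037, -0.424]), 'ft_torque': array([-0.009,  0.031, -0.052]), 'grasp_force': np.float64(0.0), 'grip_width': np.float64(0.085)}
top -0.07227984652173192 [ 0.163 -0.058  1.421]
carton_1 0.83 [182. 186. 202. 224.] [192. 202.] [37. 20.] 90 w@.038 [0.459 0.22  0.038]
carton_1 0.79 [313. 163. 330. 198.] [321. 180.] [18. 36.] 9 w@.038 [ 0.545 -0.171  0.038]
carton_1 0.77 [196. 238. 221. 274.] [207. 254.] [20. 35.] 13 w@.038 [0.303 0.161 0.038]
carton_1 0.69 [256. 180. 277. 217.] [266. 197.] [35. 18.] 86 w@.038 [ 0.486 -0.005  0.038]
bell 0.64 [365. 176. 391. 200.] [376. 187.] [28. 25.] 45 w@.038 [ 0.53  -0.341  0.038]
mat_left 0.75 [176. 183. 210. 223.] [194. 204.] [41. 31.] 88 w@.038 [0.456 0.213 0.038]
[... 433 characters left out ...]
226. 291. 258.] [272. 240.] [35. 21.] 47 w@.038 [ 0.564 -0.184  0.038]
carton_1 0.69 [281. 196. 316. 219.] [299. 208.] [35. 18.] 27 w@.038 [ 0.51  -0.022  0.038]
bell 0.75 [206. 256. 239. 284.] [223. 272.] [29. 30.] 45 w@.038 [ 0.569 -0.363  0.038]
mat_left 0.59 [258. 260. 270. 294.] [264. 276.] [31. 10.] 90 w@.038 [ 0.652 -0.291  0.038]
mat_left 0.55 [319. 180. 358. 193.] [337. 187.] [40. 13.] 5 w@.038 [0.517 0.153 0.038]
glue_stick 0.78 [255. 262. 270. 292.] [264. 276.] [31. 11.] 90 w@.038 [ 0.651 -0.292  0.038]
terminal 0.93 [348. 153. 397. 179.] [372. 165.] [49. 16.] 27 w@.038 [0.517 0.35  0.038]
label_roll 0.87 [140. 265. 175. 308.] [158. 286.] [40. 34.] 76 w@.038 [ 0.492 -0.518  0.038]
```

View pics/top1.png

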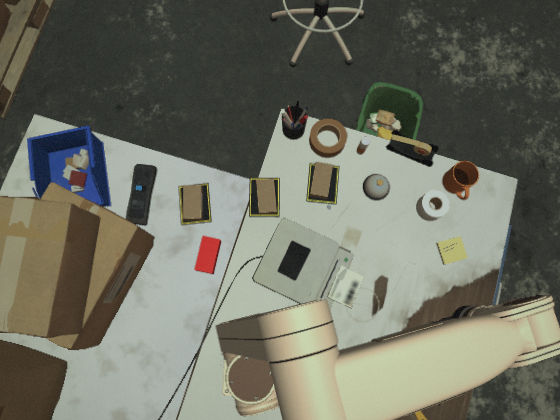

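View pics/scene1.png

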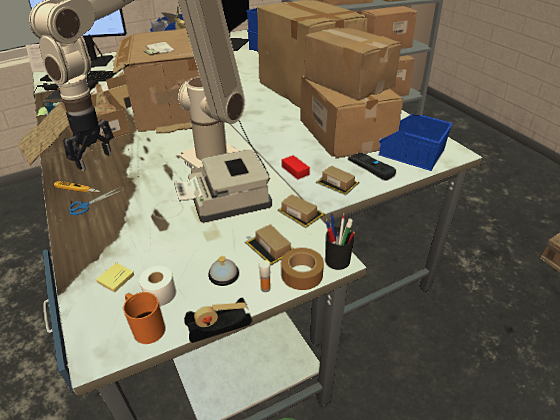

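The top picture shows brown cartons at (194,203), (265,196) and (322,181), one on each black mat. The red look-alike is at (207,254), off the mats, so it is not meant. The bell is at (376,187), with the glue stick at (363,146), the roll at (433,206), the terminal at (141,194) and the printer at (295,260). The scene picture agrees with this. Next I'll move towards the bell.

>>> drive_tool:
  increments:
    - [[40,15,5],[0,0,0],0]
    - [[40,15,5],[0,0,0],0]
    - [[40,15,5],[0,0,0],0]
    - [[40,15,0],[0,0,0],0]
    - [[40,15,0],[0,0,0],0]
    - [[40,15,0],[0,0,0],0]
    - [[40,15,0],[0,0,0],0]
    - [[0,0,0],[0,0,0],0]

```text
clock: 1.47
eef_pos: [0.4207, -0.3742, 0.2452]
tool_rot: [0.989, 0.147, 0.002, -0.0]
ft_force: [-1.3, -0.9, 0.3]
grip_width: 0.0
grasp_force: 0.0
```

```bash
python3 - <<'E'
from h import *
o=get_obs(); print({k:np.round(v,3) for k,v in o.items() if k in('clock','eef_pos','tool_rot','grip_width','joint_pos')})
p=shot('wrist','w1.png'); print(np.round(np.linalg.inv(p['view']),3))
for q in('bell','carton_1','glue_stick'):
  for s in silhouettes(q,p): print(q,round(s['conf'],2),s['bbox'])
# printer top corners in top view
t=camera('top'); print(np.round(px2w(t,[(285,219),(368,254),(254,282),(330,303)],.124),3))
for s in silhouettes('carton_1',t):
    c=max(cv2.findContours(s['region'].astype(np.uint8),0,2)[0],key=cv2.contourArea).reshape(-1,2)
    w=px2w(t,c,.038)[:,:2]; print(np.round(s['bbox']),cv2.minAreaRect((w*1000).astype(np.float32)))
im=p['image'].copy(); big=cv2.resize(t['image'][130:330,160:460],(800,533),interpolation=cv2.INTER_CUBIC); cv2.imwrite('pics/topcrop.png',big[:,:,::-1])
E
```

```text
{'clock': np.float64(1.467), 'joint_pos': array([-0.729,  0.361,  0.207,  1.415,  0.003,  2.117]), 'eef_pos': array([ 0.421, -0.374,  0.245]), 'tool_rot': array([ 0.989,  0.147,  0.002, -0.   ]), 'grip_width': np.float64(0.0)}
[[ 0.292 -0.905 -0.309  0.5  ]
 [-0.956 -0.276 -0.095 -0.349]
 [ 0.     0.323 -0.946  0.387]
 [ 0.     0.     0.     1.   ]]
bell 0.68 [250.9, 16.1, 332.4, 99.3]
bell 0.43 [79.8, 0.0, 161.7, 57.9]
carton_1 0.95 [79.5, 0.0, 161.9, 55.7]
[[ 0.404 -0.065  0.124]
 [ 0.314 -0.3    0.124]
 [ 0.224  0.014  0.124]
 [ 0.176 -0.196  0.124]]
[183. 186. 201. 224.] ((459.3311767578125, 218.76901245117188), (110.64724731445312, 58.55728530883789), 4.414109706878662)
[257. 180. 278. 216.] ((487.00164794921875, -4.73553466796875), (110.45417022705078, 55.17356491088867), 6.408731460571289)
[194. 238. 221. 275.] ((303.17852783203125, 159.46115112304688), (65.03726196289062, 104.50904846191406), 80.2448501586914)
[309. 164. 330. 198.] ((545.488525390625, -171.2570343017578), (57.938209533691406, 113.16234588623047), 83.40210723876953)
```

View pics/w1.png

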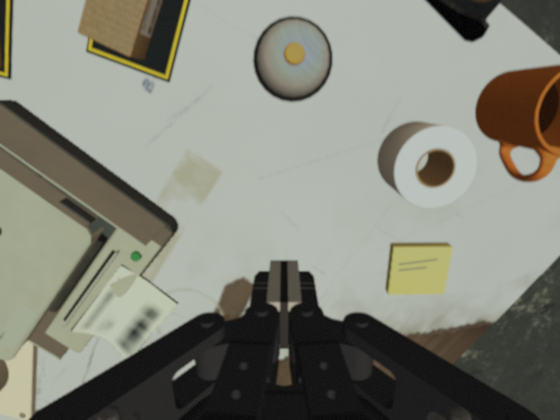

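View pics/topcrop.png

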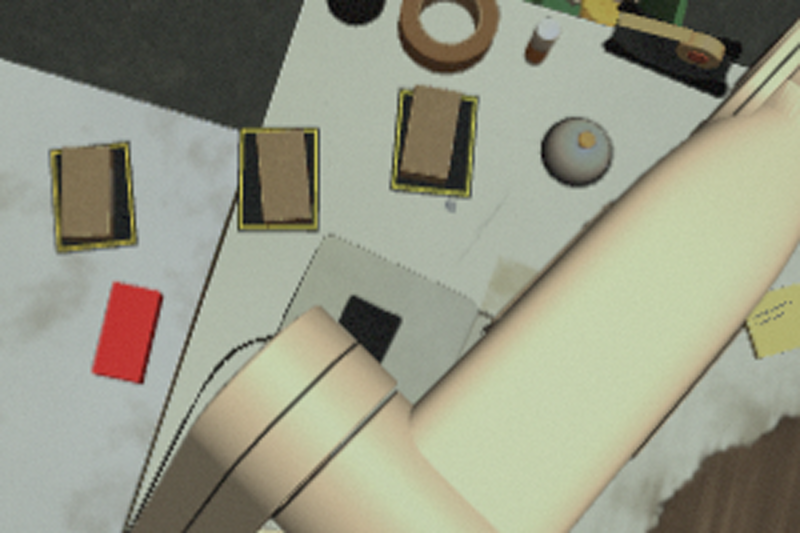

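The wrist picture shows the brass head at (295,53) on the dome, with the roll at (430,165). The crop shows the brown cartons at (88,193), (283,177) and (432,135), each on a yellow-bordered mat. The red one at (127,333) is off the mats and excluded.

```bash
python3 - <<'E'
from h import *
p=camera('wrist')
im=p['image'].astype(int); sub=im[20:95,250:335]
m=(sub[:,:,0]-sub[:,:,2]>60); y,x=np.nonzero(m); c=(x.mean()+250,y.mean()+20)
o=get_obs(); w=px2w(p,[c],.063)[0]; print(c,m.sum(),np.round(w,4),np.round((w-o['eef_pos'])*1000),o['eef_pos'])
t=camera('top')
for im_,lo in ((t,(165,205,360,395)),):
    a=im_['image'].astype(int)[lo[0]:lo[1],lo[2]:lo[3]]; y,x=np.nonzero(a[:,:,0]-a[:,:,2]>50)
    if len(x): print(len(x),px2w(im_,[(x.mean()+lo[2],y.mean()+lo[0])],.064))
E
```

```text
(np.float64(291.1720116618076), np.float64(41.18075801749271)) 343 [ 0.541  -0.3466  0.063 ] [ 128.   31. -183.] [ 0.41292554 -0.37807801  0.24607631]
26 [[ 0.53960888 -0.34594335  0.064     ]]
```

>>> drive_tool:
  increments:
    - [[25,6,-20],[0,0,0],0]
    - [[25,6,-20],[0,0,0],0]
    - [[25,6,-20],[0,0,0],0]
    - [[25,6,-20],[0,0,0],0]
    - [[28,7,-20],[0,0,0],0]
    - [[0,0,-20],[0,0,0],0]
    - [[0,0,-20],[0,0,0],0]
    - [[0,0,0],[0,0,0],0]

```text
clock: 2.53
eef_pos: [0.5392, -0.3451, 0.1008]
tool_rot: [0.99, 0.143, -0.003, -0.003]
ft_force: [-1.7, 0.2, -0.7]
grip_width: 0.0006
grasp_force: 0.0
```

>>> drive_tool:
  increments:
    - [[0,0,0],[0,0,0],0]
    - [[0,0,0],[0,0,0],0]

```text
clock: 2.7
eef_pos: [0.5421, -0.3474, 0.1073]
tool_rot: [0.99, 0.143, 0.001, 0.001]
ft_force: [0.7, 0.2, 0.1]
grip_width: 0.0001
grasp_force: 0.0
```

>>> drive_tool:
  increments:
    - [[0,0,-20],[0,0,0],0]
    - [[0,0,-15],[0,0,0],0]
    - [[0,0,-6],[0,0,0],0]
    - [[0,0,-5],[0,0,0],0]
    - [[0,0,-3],[0,0,0],0]
    - [[0,0,-2],[0,0,0],0]
    - [[0,0,0],[0,0,0],0]
    - [[0,0,0],[0,0,0],0]

```text
clock: 3.37
eef_pos: [0.5422, -0.347, 0.0562]
tool_rot: [0.99, 0.143, 0.0, 0.001]
ft_force: [-3.6, 1.7, 4.8]
grip_width: -0.0001
grasp_force: 2.6
```

>>> drive_tool:
  increments:
    - [[0,0,-1],[0,0,0],0]
    - [[0,0,-1],[0,0,0],0]
    - [[0,0,0],[0,0,0],0]
    - [[0,0,0],[0,0,0],0]

```text
clock: 3.7
eef_pos: [0.5424, -0.347, 0.0557]
tool_rot: [0.99, 0.143, 0.001, 0.001]
ft_force: [-5.7, 1.3, 11.8]
grip_width: 0.0001
grasp_force: 5.5
```

The force rose to 11.8 N with the tip at 55.7 mm, so the plunger is at its stop. Now I'll release it and go to the left mat.

>>> drive_tool:
  increments:
    - [[0,0,15],[0,0,0],0]
    - [[0,0,35],[0,0,0],0]
    - [[0,0,35],[0,0,0],0.3]
    - [[0,0,35],[0,0,0],0.6]
    - [[0,0,35],[0,0,0],1]
    - [[-10,30,20],[0,0,0],1]
    - [[-10,35,0],[0,0,0],1]
    - [[-10,40,0],[0,0,0],1]

```text
clock: 4.37
eef_pos: [0.5138, -0.242, 0.2305]
tool_rot: [0.99, 0.142, 0.003, 0.002]
ft_force: [1.2, 1.0, 0.8]
grip_width: 0.0725
grasp_force: 0.0
```

>>> drive_tool:
  increments:
    - [[-10,40,0],[0,0,0],1]
    - [[-10,40,0],[0,0,0],1]
    - [[-10,40,0],[0,0,0],1]
    - [[-10,40,0],[0,0,0],1]
    - [[-10,40,0],[0,0,0],1]
    - [[-5,40,0],[0,0,0],1]
    - [[-5,40,0],[0,0,0],1]
    - [[-5,40,0],[0,0,0],1]

```text
clock: 5.03
eef_pos: [0.4473, 0.0809, 0.2288]
tool_rot: [0.99, 0.143, 0.002, -0.0]
ft_force: [0.7, 0.1, -1.2]
grip_width: 0.0855
grasp_force: 0.0
```

>>> drive_tool:
  increments:
    - [[0,40,0],[0,0,0],1]
    - [[0,40,0],[0,0,0],1]
    - [[0,40,0],[0,0,0],1]
    - [[-30,0,0],[0,0,0],1]
    - [[-30,0,0],[0,0,0],1]
    - [[0,0,0],[0,0,0],1]
    - [[0,0,0],[0,0,0],1]
    - [[0,0,0],[0,0,0],1]

```text
clock: 5.7
eef_pos: [0.4025, 0.1569, 0.2287]
tool_rot: [0.985, 0.173, -0.002, -0.018]
ft_force: [0.4, 0.2, -0.4]
grip_width: 0.0853
grasp_force: 0.0
```

```bash
cat >> h.py <<'E'
def cartons(p,z=.038):
    o=get_obs()
    for s in silhouettes('carton_1',p):
        m=s['region'].astype(np.uint8)
        c=max(cv2.findContours(m,0,cv2.CHAIN_APPROX_NONE)[0],key=cv2.contourArea).reshape(-1,2)
        w=(px2w(p,c,z)[:,:2]*1000).astype(np.float32); r=cv2.minAreaRect(w)
        print(round(s['conf'],2),np.round(s['bbox']),'rect',np.round(r[0],1),np.round(r[1],1),round(r[2],1),'d',np.round(r[0]-o['eef_pos'][:2]*1000))
    print({k:np.round(o[k],4) for k in('clock','eef_pos','tool_rot','joint_pos','ft_force')})
E
python3 - <<'E'
from h import *
p=shot('wrist','w2.png'); print(np.round(np.linalg.inv(p['view'])[:3,3],3)); cartons(p)
E
```

```text
[0.483 0.181 0.371]
0.91 [215.  38. 294. 161.] rect [463.3 221.5] [104.7  56.5] 4.5 d [61. 65.]
0.82 [218. 200. 300. 299.] rect [311.9 164.1] [ 57.  115.7] 81.0 d [-91.   7.]
0.79 [415. 100. 517. 211.] rect [490.5   4.4] [104.9  69.7] 7.8 d [  88. -152.]
{'clock': np.float64(5.75), 'eef_pos': array([0.4028, 0.1569, 0.2287]), 'tool_rot': array([ 0.9848,  0.1727, -0.0018, -0.018 ]), 'joint_pos': array([ 0.3461,  0.1055, -0.1676,  1.295 ,  0.036 ,  3.1406]), 'ft_force': array([ 0.0532, -0.8874,  1.0397])}
```

View pics/w2.png

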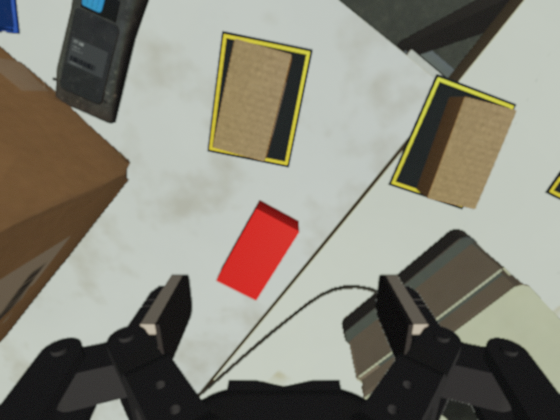

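The wrist view shows the left carton at (252,100) on its mat and the red one at (258,250), which is excluded. The middle carton is at (470,150). Joint 6 is at its range end, so I'll use the half-turned grasp.

>>> drive_tool:
  increments:
    - [[8,8,0],[0,0,7],1]
    - [[8,8,0],[0,0,7],1]
    - [[8,8,0],[0,0,7],1]
    - [[8,8,0],[0,0,7],1]
    - [[8,8,0],[0,0,7],1]
    - [[8,8,0],[0,0,7],1]
    - [[8,8,0],[0,0,7],1]
    - [[5,8,0],[0,0,7],1]

```text
clock: 6.47
eef_pos: [0.4643, 0.221, 0.2277]
tool_rot: [0.787, 0.617, -0.011, -0.014]
ft_force: [0.9, 0.5, -0.1]
grip_width: 0.0854
grasp_force: 0.0
```

>>> drive_tool:
  increments:
    - [[0,0,0],[0,0,7],1]
    - [[0,0,0],[0,0,7],1]
    - [[0,0,0],[0,0,7],1]
    - [[0,0,0],[0,0,7],1]
    - [[0,0,0],[0,0,7],1]
    - [[0,0,0],[0,0,7],1]
    - [[0,0,0],[0,0,7],1]
    - [[0,0,0],[0,0,7],1]

```text
clock: 7.13
eef_pos: [0.4636, 0.2206, 0.2278]
tool_rot: [0.405, 0.914, -0.016, -0.007]
ft_force: [-0.1, 0.6, 0.5]
grip_width: 0.0856
grasp_force: 0.0
```

>>> drive_tool:
  increments:
    - [[0,0,0],[0,0,7],1]
    - [[0,0,0],[0,0,7],1]
    - [[0,0,0],[0,0,7],1]
    - [[0,0,0],[0,0,7],1]
    - [[0,0,0],[0,0,7],1]
    - [[0,0,0],[0,0,7],1]
    - [[0,0,0],[0,0,7],1]
    - [[0,0,0],[0,0,3.6],1]

```text
clock: 7.8
eef_pos: [0.4635, 0.2206, 0.2279]
tool_rot: [-0.041, 0.999, -0.018, 0.001]
ft_force: [-0.9, 0.2, -0.9]
grip_width: 0.0852
grasp_force: 0.0
```

>>> drive_tool:
  increments:
    - [[0,0,0],[0,0,0],1]
    - [[0,0,0],[0,0,0],1]

```text
clock: 7.97
eef_pos: [0.4632, 0.2205, 0.2279]
tool_rot: [-0.038, 0.999, -0.018, 0.001]
ft_force: [0.5, -0.1, -0.4]
grip_width: 0.0854
grasp_force: 0.0
```

```bash
cat >> h.py <<'E'
def tool():
    from scipy.spatial.transform import Rotation as R
    m=R.from_quat(get_obs()['tool_rot']).as_matrix(); 
    print('yaxis ang',np.degrees(np.arctan2(m[1,1],m[0,1])),'zaxis',np.round(m[:,2],4))
E
python3 - <<'E'
from h import *
p=shot('wrist','w3.png'); print(np.round(np.linalg.inv(p['view'])[:3,3],3)); cartons(p); tool()
E
```

```text
[0.378 0.22  0.37 ]
0.79 [266. 126. 320. 226.] rect [461.2 222.2] [106.9  56.9] 5.2 d [-2.  2.]
0.76 [ 48. 140. 130. 238.] rect [488.7   6.9] [107.7  73.7] 7.5 d [  26. -214.]
0.73 [204.   1. 277.  74.] rect [326. 163.] [58.  65.6] 81.4 d [-137.  -57.]
0.5 [  4. 222.   8. 257.] rect [ 561.5 -113.1] [ 3.8 51.8] 77.3 d [  98. -334.]
{'clock': np.float64(8.0167), 'eef_pos': array([0.4631, 0.2205, 0.2278]), 'tool_rot': array([-0.0382,  0.9991, -0.0178,  0.001 ]), 'joint_pos': array([ 0.464 ,  0.2779,  0.045 ,  1.3508, -0.0332,  0.3879]), 'ft_force': array([0.0756, 0.1977, 0.3018])}
yaxis ang 94.3950416994354 zaxis [ 0.0033 -0.0355 -0.9994]
```

View pics/w3.png

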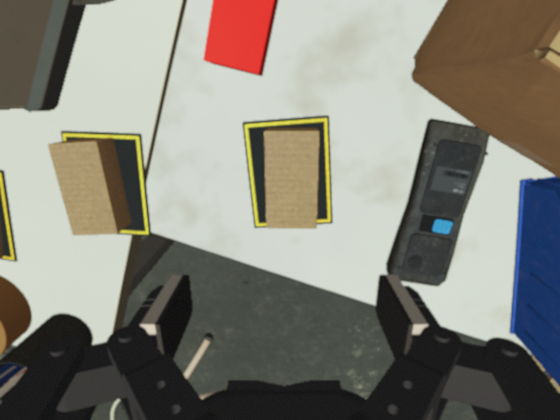

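The left carton is at (292,177), measured at (462,222) mm, and the tool is aligned with it. I'll level the tool and descend.

>>> drive_tool:
  increments:
    - [[-1,1,-30],[2,0,0.8],1]
    - [[0,0,-30],[0,0,0],1]
    - [[0,0,-30],[0,0,0],1]
    - [[0,0,-30],[0,0,0],1]
    - [[0,0,-30],[0,0,0],1]
    - [[0,0,-20],[0,0,0],1]
    - [[0,0,-15],[0,0,0],1]
    - [[0,0,0],[0,0,0],1]

```text
clock: 8.73
eef_pos: [0.459, 0.2201, 0.0394]
tool_rot: [-0.046, 0.999, -0.002, -0.002]
ft_force: [0.0, 0.2, 0.8]
grip_width: 0.0851
grasp_force: 0.0
```

>>> drive_tool:
  increments:
    - [[0,0,-15],[0,0,0],1]
    - [[0,0,-15],[0,0,0],1]
    - [[0,0,0],[0,0,0],1]
    - [[0,0,0],[0,0,0],1]

```text
clock: 9.07
eef_pos: [0.4615, 0.2214, 0.0132]
tool_rot: [-0.046, 0.999, -0.001, 0.001]
ft_force: [0.1, -0.1, -0.1]
grip_width: 0.0853
grasp_force: 0.0
```

>>> drive_tool:
  increments:
    - [[0,0,-3],[0,0,0],0]
    - [[0,0,0],[0,0,0],0]
    - [[0,0,0],[0,0,0],0]
    - [[0,0,0],[0,0,0],0]
    - [[0,0,0],[0,0,0],0]
    - [[0,0,0],[0,0,0],0]
    - [[0,0,0],[0,0,0],0]
    - [[0,0,0],[0,0,0],0]

```text
clock: 9.73
eef_pos: [0.4624, 0.2216, 0.0111]
tool_rot: [-0.046, 0.999, -0.0, 0.003]
ft_force: [-0.3, -1.0, 5.6]
grip_width: 0.0542
grasp_force: 66.6
```

>>> drive_tool:
  increments:
    - [[0,0,10],[0,0,0],0]
    - [[0,0,15],[0,0,0],0]
    - [[0,0,15],[0,0,0],0]
    - [[0,0,0],[0,0,0],0]
    - [[0,0,0],[0,0,0],0]
    - [[0,0,0],[0,0,0],0]
    - [[0,0,0],[0,0,0],0]
    - [[0,0,0],[0,0,0],0]

```text
clock: 10.4
eef_pos: [0.4604, 0.2209, 0.0486]
tool_rot: [-0.046, 0.999, -0.001, 0.0]
ft_force: [-0.3, -0.6, -6.9]
grip_width: 0.0538
grasp_force: 65.6
```

```bash
python3 - <<'E'
from h import *
a=[]
for i in range(3): camera('wrist'); o=get_obs(); a.append(np.r_[o['ft_force'],o['tau'][1:3]])
print(np.round(a,2),o['eef_pos'],o['grip_width'],o['grasp_force'])
E
```

```text
[[  0.19  -0.23  -7.94 -44.5   22.7 ]
 [ -0.44  -0.2   -7.05 -44.43  22.67]
 [  0.68  -0.17  -6.53 -44.39  22.67]] [0.46107751 0.22120614 0.0491969 ] 0.05392951500936451 65.56341648101807
```

The wrist reads about -7 N, or roughly 0.7 kg, so the left carton looks like the heavy one. I'll set it back gently.

>>> drive_tool:
  increments:
    - [[0,0,-10],[0,0,0],0]
    - [[0,0,-10],[0,0,0],0]
    - [[0,0,-8],[0,0,0],0]
    - [[0,0,-5],[0,0,0],0]
    - [[0,0,-3],[0,0,0],0]
    - [[0,0,-1.5],[0,0,0],0]
    - [[0,0,0],[0,0,0],0]
    - [[0,0,0],[0,0,0],0]

```text
clock: 11.22
eef_pos: [0.4618, 0.2215, 0.0125]
tool_rot: [-0.046, 0.999, -0.0, 0.002]
ft_force: [0.0, 0.2, -7.2]
grip_width: 0.0538
grasp_force: 65.5
```

>>> drive_tool:
  increments:
    - [[0,0,0],[0,0,0],0.4]
    - [[0,0,0],[0,0,0],1]
    - [[0,0,0],[0,0,0],1]
    - [[0,0,0],[0,0,0],1]
    - [[0,0,20],[0,0,0],1]
    - [[0,0,35],[0,0,0],1]
    - [[0,0,40],[0,0,0],1]
    - [[0,-30,40],[0,0,0],1]

```text
clock: 11.88
eef_pos: [0.4629, 0.1995, 0.1439]
tool_rot: [-0.048, 0.999, 0.001, 0.004]
ft_force: [2.0, 0.4, 0.4]
grip_width: 0.0853
grasp_force: 0.0
```

>>> drive_tool:
  increments:
    - [[5,-40,40],[0,0,0],1]
    - [[5,-40,20],[0,0,0],1]
    - [[5,-40,0],[0,0,0],1]
    - [[5,-35,0],[0,0,0],1]
    - [[5,-30,0],[0,0,0],1]
    - [[5,0,0],[0,0,0],1]
    - [[0,0,0],[0,0,0],1]
    - [[0,0,0],[0,0,0],1]

```text
clock: 12.55
eef_pos: [0.4902, 0.0252, 0.1891]
tool_rot: [-0.046, 0.999, -0.0, 0.002]
ft_force: [-0.8, -0.0, -0.4]
grip_width: 0.0854
grasp_force: 0.0
```

```bash
python3 - <<'E'
from h import *
p=shot('wrist','w4.png'); print(np.round(np.linalg.inv(p['view'])[:3,3],3)); cartons(p); tool()
E
```

```text
[0.405 0.018 0.331]
0.93 [409.   0. 506.  63.] rect [337.3 151.5] [64.8 54.1] 80.9 d [-153.  126.]
0.87 [444. 120. 539. 235.] rect [462.3 212.6] [108.7  74.1] 4.3 d [-28. 187.]
0.87 [ 55. 168. 128. 282.] rect [ 545.1 -162.2] [ 68.6 116.8] 81.8 d [  55. -188.]
0.6 [218. 130. 286. 245.] rect [490.   -3.4] [108.4  56.9] 7.5 d [  0. -29.]
{'clock': np.float64(12.6), 'eef_pos': array([0.4899, 0.0258, 0.1889]), 'tool_rot': array([-4.650e-02,  9.989e-01, -2.000e-04,  2.000e-03]), 'joint_pos': array([ 5.2900e-02,  2.4210e-01, -1.0560e-01,  1.2192e+00, -5.0000e-04,
       -4.0300e-02]), 'ft_force': array([-0.2963,  0.5977,  0.6392])}
yaxis ang 95.38463338537031 zaxis [ 3.6e-03 -4.0e-04 -1.0e+00]
```

View pics/w4.png

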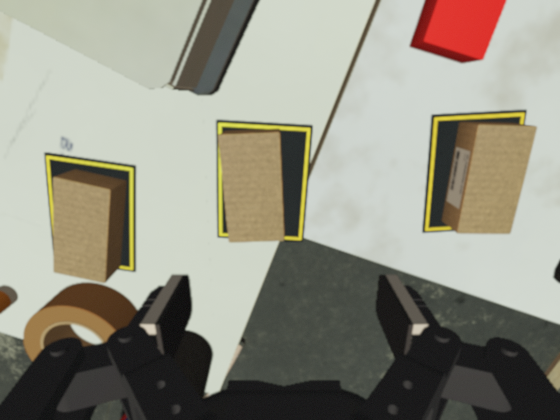

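The view shows the left carton flat on its mat at (490,180), the middle one at (252,186) and the right one at (90,225). Next is the middle carton.

>>> drive_tool:
  increments:
    - [[0,-15,-25],[0,0,2],1]
    - [[0,-14,-30],[0,0,0],1]
    - [[0,0,-30],[0,0,0],1]
    - [[0,0,-25],[0,0,0],1]
    - [[0,0,-20],[0,0,0],1]
    - [[0,0,-15],[0,0,0],1]
    - [[0,0,0],[0,0,0],1]
    - [[0,0,0],[0,0,0],1]

```text
clock: 13.32
eef_pos: [0.489, -0.0028, 0.043]
tool_rot: [-0.065, 0.998, -0.0, 0.001]
ft_force: [0.4, -0.5, 0.2]
grip_width: 0.0852
grasp_force: 0.0
```

>>> drive_tool:
  increments:
    - [[0,0,-15],[0,0,0],1]
    - [[0,0,-15],[0,0,0],1]
    - [[0,0,0],[0,0,0],1]
    - [[0,0,0],[0,0,0],1]

```text
clock: 13.65
eef_pos: [0.4901, -0.0034, 0.0144]
tool_rot: [-0.064, 0.998, -0.0, 0.002]
ft_force: [-0.1, -0.5, -0.8]
grip_width: 0.0852
grasp_force: 0.0
```

>>> drive_tool:
  increments:
    - [[0,0,-3],[0,0,0],0]
    - [[0,0,0],[0,0,0],0]
    - [[0,0,0],[0,0,0],0]
    - [[0,0,0],[0,0,0],0]
    - [[0,0,0],[0,0,0],0]
    - [[0,0,0],[0,0,0],0]
    - [[0,0,0],[0,0,0],0]
    - [[0,0,0],[0,0,0],0]

```text
clock: 14.32
eef_pos: [0.4909, -0.004, 0.0118]
tool_rot: [-0.064, 0.998, -0.0, 0.003]
ft_force: [-0.4, 0.0, 6.5]
grip_width: 0.0538
grasp_force: 65.0
```

>>> drive_tool:
  increments:
    - [[0,0,10],[0,0,0],0]
    - [[0,0,15],[0,0,0],0]
    - [[0,0,15],[0,0,0],0]
    - [[0,0,0],[0,0,0],0]
    - [[0,0,0],[0,0,0],0]
    - [[0,0,0],[0,0,0],0]
    - [[0,0,0],[0,0,0],0]
    - [[0,0,0],[0,0,0],0]

```text
clock: 14.98
eef_pos: [0.4889, -0.0039, 0.0496]
tool_rot: [-0.064, 0.998, -0.0, 0.001]
ft_force: [0.2, 0.8, -1.2]
grip_width: 0.0541
grasp_force: 64.1
```

```bash
python3 - <<'E'
from h import *
a=[]
for i in range(3): camera('wrist'); o=get_obs(); a.append(np.r_[o['ft_force'],o['tau'][1:3]])
print(np.round(a,2),o['eef_pos'],o['grip_width'],o['grasp_force'])
E
```

```text
[[-9.700e-01  4.800e-01 -2.140e+00 -3.968e+01  2.074e+01]
 [-2.000e-02 -4.800e-01 -2.440e+00 -3.962e+01  2.071e+01]
 [-1.040e+00  3.500e-01 -9.800e-01 -3.958e+01  2.070e+01]] [ 0.48934866 -0.00397196  0.04994791] 0.053849414689286924 64.10204887390137
```

The middle carton is light, at about 1.7 N. I'll set it down and go to the right one.

>>> drive_tool:
  increments:
    - [[0,0,-10],[0,0,0],0]
    - [[0,0,-10],[0,0,0],0]
    - [[0,0,-8],[0,0,0],0]
    - [[0,0,-5],[0,0,0],0]
    - [[0,0,-3],[0,0,0],0]
    - [[0,0,-2],[0,0,0],0]
    - [[0,0,0],[0,0,0],0]
    - [[0,0,0],[0,0,0],0]

```text
clock: 15.8
eef_pos: [0.4901, -0.004, 0.0126]
tool_rot: [-0.064, 0.998, -0.0, 0.002]
ft_force: [0.2, -0.1, -1.6]
grip_width: 0.0533
grasp_force: 64.0
```

>>> drive_tool:
  increments:
    - [[0,0,0],[0,0,0],0.4]
    - [[0,0,0],[0,0,0],1]
    - [[0,0,0],[0,0,0],1]
    - [[0,0,0],[0,0,0],1]
    - [[0,0,20],[0,0,0],1]
    - [[0,0,35],[0,0,0],1]
    - [[0,0,40],[0,0,0],1]
    - [[0,0,40],[0,0,0],1]

```text
clock: 16.47
eef_pos: [0.489, -0.0039, 0.1487]
tool_rot: [-0.064, 0.998, -0.0, 0.001]
ft_force: [1.4, 0.6, 0.5]
grip_width: 0.0853
grasp_force: 0.0
```

>>> drive_tool:
  increments:
    - [[10,-30,20],[0,0,-7],1]
    - [[10,-35,20],[0,0,-7],1]
    - [[10,-35,0],[0,0,0],1]
    - [[10,-35,0],[0,0,0],1]
    - [[10,-30,0],[0,0,0],1]
    - [[5,0,0],[0,0,0],1]
    - [[0,0,0],[0,0,0],1]
    - [[0,0,0],[0,0,0],1]

```text
clock: 17.13
eef_pos: [0.5445, -0.1686, 0.1872]
tool_rot: [0.059, 0.998, -0.0, 0.001]
ft_force: [-0.7, -0.5, -0.6]
grip_width: 0.0853
grasp_force: 0.0
```

```bash
python3 - <<'E'
from h import *
p=shot('wrist','w5.png'); print(np.round(np.linalg.inv(p['view'])[:3,3],3)); cartons(p); tool()
E
```

```text
[ 0.46  -0.158  0.329]
0.91 [251. 136. 314. 251.] rect [ 548.3 -171.1] [ 54.6 108.4] 82.1 d [ 4. -3.]
0.85 [413.  45. 498. 177.] rect [491.8 -10.2] [104.7  67.4] 7.4 d [-53. 158.]
{'clock': np.float64(17.1833), 'eef_pos': array([ 0.5443, -0.168 ,  0.1873]), 'tool_rot': array([ 5.810e-02,  9.983e-01, -3.000e-04,  1.100e-03]), 'joint_pos': array([-2.9940e-01,  3.9790e-01,  1.1040e-01,  1.2812e+00, -1.0000e-04,
       -1.8310e-01]), 'ft_force': array([-0.1996, -0.1761,  0.0476])}
yaxis ang 83.37446036260579 zaxis [ 2.3e-03 -9.0e-04 -1.0e+00]
```

View pics/w5.png

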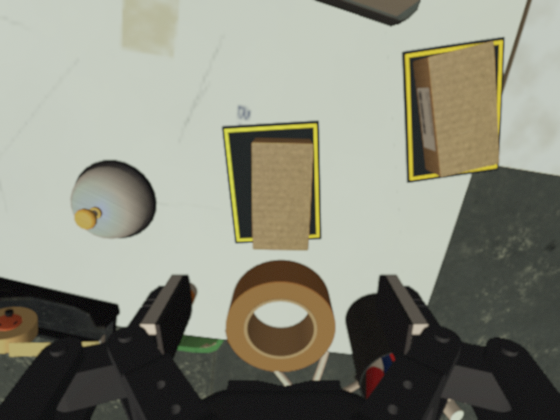

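The right carton is at (282,193) on its mat, with the tape roll clear beyond it at (280,315). The middle carton lies flat at (465,110).

>>> drive_tool:
  increments:
    - [[2,-2,-30],[0,0,-1],1]
    - [[0,0,-30],[0,0,0],1]
    - [[0,0,-30],[0,0,0],1]
    - [[0,0,-25],[0,0,0],1]
    - [[0,0,-18],[0,0,0],1]
    - [[0,0,-12],[0,0,0],1]
    - [[0,0,0],[0,0,0],1]
    - [[0,0,0],[0,0,0],1]

```text
clock: 17.9
eef_pos: [0.5461, -0.1696, 0.0423]
tool_rot: [0.066, 0.998, -0.0, 0.001]
ft_force: [-0.5, 0.3, 0.6]
grip_width: 0.0854
grasp_force: 0.0
```

>>> drive_tool:
  increments:
    - [[0,0,-15],[0,0,0],1]
    - [[0,0,-13],[0,0,0],1]
    - [[0,0,0],[0,0,0],1]
    - [[0,0,0],[0,0,0],1]

```text
clock: 18.23
eef_pos: [0.547, -0.1706, 0.0155]
tool_rot: [0.067, 0.998, -0.001, 0.002]
ft_force: [0.1, -0.4, -0.5]
grip_width: 0.0855
grasp_force: 0.0
```

>>> drive_tool:
  increments:
    - [[0,0,-4],[0,0,0],0]
    - [[0,0,0],[0,0,0],0]
    - [[0,0,0],[0,0,0],0]
    - [[0,0,0],[0,0,0],0]
    - [[0,0,0],[0,0,0],0]
    - [[0,0,0],[0,0,0],0]
    - [[0,0,0],[0,0,0],0]
    - [[0,0,0],[0,0,0],0]

```text
clock: 18.9
eef_pos: [0.5476, -0.1713, 0.0117]
tool_rot: [0.067, 0.998, -0.001, 0.003]
ft_force: [-1.3, 0.9, 6.1]
grip_width: 0.0538
grasp_force: 66.0
```

>>> drive_tool:
  increments:
    - [[0,0,10],[0,0,0],0]
    - [[0,0,15],[0,0,0],0]
    - [[0,0,15],[0,0,0],0]
    - [[0,0,0],[0,0,0],0]
    - [[0,0,0],[0,0,0],0]
    - [[0,0,0],[0,0,0],0]
    - [[0,0,0],[0,0,0],0]
    - [[0,0,0],[0,0,0],0]

```text
clock: 19.57
eef_pos: [0.5459, -0.1707, 0.0493]
tool_rot: [0.067, 0.998, -0.0, 0.0]
ft_force: [-0.4, -1.3, -2.0]
grip_width: 0.054
grasp_force: 65.2
```

```bash
python3 - <<'E'
from h import *
a=[]
for i in range(3): camera('wrist'); o=get_obs(); a.append(np.r_[o['ft_force'],o['tau'][1:3]])
print(np.round(a,2),o['eef_pos'],o['grip_width'],o['grasp_force'])
E
```

```text
[[  0.17  -0.83  -2.6  -47.9   22.42]
 [ -0.1    0.45  -2.4  -47.83  22.39]
 [ -0.22   0.49  -2.28 -47.78  22.37]] [ 0.54637838 -0.17081517  0.04986704] 0.0536829180982104 65.15458345413208
```

The right carton is light too, at about 2.4 N, so the left one is the heaviest. I'll set this down and return there.

>>> drive_tool:
  increments:
    - [[0,0,-10],[0,0,0],0]
    - [[0,0,-10],[0,0,0],0]
    - [[0,0,-8],[0,0,0],0]
    - [[0,0,-5],[0,0,0],0]
    - [[0,0,-3],[0,0,0],0]
    - [[0,0,-2],[0,0,0],0]
    - [[0,0,0],[0,0,0],0]
    - [[0,0,0],[0,0,0],0]

```text
clock: 20.38
eef_pos: [0.5472, -0.1711, 0.0127]
tool_rot: [0.067, 0.998, -0.001, 0.002]
ft_force: [0.3, 0.1, -0.8]
grip_width: 0.054
grasp_force: 65.1
```

>>> drive_tool:
  increments:
    - [[0,0,0],[0,0,0],0.4]
    - [[0,0,0],[0,0,0],1]
    - [[0,0,0],[0,0,0],1]
    - [[0,0,0],[0,0,0],1]
    - [[0,0,20],[0,0,0],1]
    - [[0,0,35],[0,0,0],1]
    - [[0,0,40],[0,0,0],1]
    - [[0,0,40],[0,0,0],1]

```text
clock: 21.05
eef_pos: [0.5462, -0.1708, 0.1488]
tool_rot: [0.067, 0.998, -0.0, 0.001]
ft_force: [1.1, -0.6, 0.0]
grip_width: 0.0857
grasp_force: 0.0
```

>>> drive_tool:
  increments:
    - [[-5,30,20],[0,0,6.5],1]
    - [[-10,35,20],[0,0,6.5],1]
    - [[-10,40,0],[0,0,0],1]
    - [[-10,40,0],[0,0,0],1]
    - [[-10,40,0],[0,0,0],1]
    - [[-10,40,0],[0,0,0],1]
    - [[-10,40,0],[0,0,0],1]
    - [[-10,40,0],[0,0,0],1]

```text
clock: 21.72
eef_pos: [0.4712, 0.1358, 0.1883]
tool_rot: [-0.046, 0.999, -0.0, 0.002]
ft_force: [0.3, 0.3, 0.0]
grip_width: 0.0849
grasp_force: 0.0
```

>>> drive_tool:
  increments:
    - [[-10,40,0],[0,0,0],1]
    - [[0,40,0],[0,0,0],1]
    - [[0,10,0],[0,0,0],1]
    - [[0,0,0],[0,0,0],1]
    - [[0,0,0],[0,0,0],1]
    - [[0,0,0],[0,0,0],1]

```text
clock: 22.22
eef_pos: [0.4619, 0.223, 0.1876]
tool_rot: [-0.046, 0.999, -0.001, 0.002]
ft_force: [-0.2, -1.8, 0.8]
grip_width: 0.085
grasp_force: 0.0
```

```bash
python3 - <<'E'
from h import *
p=camera('wrist'); cartons(p); tool()
E
```

```text
0.97 [  3. 139. 103. 255.] rect [487.6   8. ] [108.3  76.9] 7.3 d [  26. -215.]
0.81 [182.   2. 266.  71.] rect [330.9 162. ] [58.5 55.3] 81.9 d [-131.  -61.]
0.7 [251. 130. 316. 246.] rect [461.6 221.9] [109.6  55.3] 4.5 d [-0. -1.]
{'clock': np.float64(22.2667), 'eef_pos': array([0.462 , 0.2227, 0.1876]), 'tool_rot': array([-4.53e-02,  9.99e-01, -7.00e-04,  1.60e-03]), 'joint_pos': array([ 0.4507,  0.287 , -0.0485,  1.2328, -0.0025,  0.3601]), 'ft_force': array([ 0.1076, -0.4275, -0.2266])}
yaxis ang 95.15888484872717 zaxis [ 0.0033 -0.0011 -1.    ]
```

Aligned within 1 mm, so I'll descend and grip.

>>> drive_tool:
  increments:
    - [[0,-1,-30],[0,0,0],1]
    - [[0,0,-30],[0,0,0],1]
    - [[0,0,-30],[0,0,0],1]
    - [[0,0,-25],[0,0,0],1]
    - [[0,0,-18],[0,0,0],1]
    - [[0,0,-12],[0,0,0],1]
    - [[0,0,0],[0,0,0],1]
    - [[0,0,0],[0,0,0],1]

```text
clock: 22.98
eef_pos: [0.4617, 0.2217, 0.0422]
tool_rot: [-0.045, 0.999, -0.001, 0.001]
ft_force: [0.9, 0.6, 0.9]
grip_width: 0.0855
grasp_force: 0.0
```

>>> drive_tool:
  increments:
    - [[0,0,-15],[0,0,0],1]
    - [[0,0,-13],[0,0,0],1]
    - [[0,0,-2],[0,0,0],1]
    - [[0,0,0],[0,0,0],1]

```text
clock: 23.32
eef_pos: [0.4621, 0.2226, 0.013]
tool_rot: [-0.046, 0.999, -0.0, 0.002]
ft_force: [-1.0, -0.3, 0.3]
grip_width: 0.0855
grasp_force: 0.0
```

>>> drive_tool:
  increments:
    - [[0,0,-1],[0,0,0],0]
    - [[0,0,0],[0,0,0],0]
    - [[0,0,0],[0,0,0],0]
    - [[0,0,0],[0,0,0],0]
    - [[0,0,0],[0,0,0],0]
    - [[0,0,0],[0,0,0],0]
    - [[0,0,0],[0,0,0],0]
    - [[0,0,0],[0,0,0],0]

```text
clock: 23.98
eef_pos: [0.4629, 0.2228, 0.013]
tool_rot: [-0.046, 0.999, -0.001, 0.003]
ft_force: [-0.8, -2.2, 5.0]
grip_width: 0.0537
grasp_force: 66.7
```

>>> drive_tool:
  increments:
    - [[0,0,10],[0,0,0],0]
    - [[0,0,20],[0,0,0],0]
    - [[0,0,30],[0,0,0],0]
    - [[0,0,35],[0,0,0],0]
    - [[0,0,35],[0,0,0],0]
    - [[0,0,35],[0,0,0],0]
    - [[0,0,25],[0,0,0],0]
    - [[0,0,10],[0,0,0],0]

```text
clock: 24.65
eef_pos: [0.4629, 0.2238, 0.2157]
tool_rot: [-0.046, 0.999, 0.001, 0.004]
ft_force: [0.3, 1.5, -5.6]
grip_width: 0.0538
grasp_force: 65.7
```

>>> drive_tool:
  increments:
    - [[0,0,0],[0,0,0],0]
    - [[0,0,0],[0,0,0],0]
    - [[0,0,0],[0,0,0],0]
    - [[0,0,0],[0,0,0],0]
    - [[0,0,0],[0,0,0],0]
    - [[0,0,0],[0,0,0],0]
    - [[0,0,0],[0,0,0],0]
    - [[0,0,0],[0,0,0],0]

```text
clock: 25.32
eef_pos: [0.4617, 0.223, 0.2111]
tool_rot: [-0.046, 0.999, -0.001, 0.001]
ft_force: [0.2, 0.3, -7.3]
grip_width: 0.0538
grasp_force: 65.6
```

```bash
python3 - <<'E'
from h import *
p=shot('scene','s2.png'); cartons(p); tool(); print(get_obs()['grasp_force'])
cartons(camera('top'))
E
```

```text
0.96 [326. 118. 364. 138.] rect [278.3 509.8] [ 85.8 176.7] 34.1 d [-183.  287.]
0.86 [284. 198. 317. 219.] rect [509.1 -21.9] [121.7  81.9] 7.7 d [  47. -245.]
0.84 [252. 226. 290. 258.] rect [ 565.3 -183.6] [ 70.  127.9] 82.2 d [ 103. -407.]
0.76 [282. 155. 311. 179.] rect [329.5 137.1] [ 77.2 139.5] 78.2 d [-132.  -86.]
{'clock': np.float64(25.3667), 'eef_pos': array([0.4618, 0.223 , 0.2113]), 'tool_rot': array([-4.620e-02,  9.989e-01, -5.000e-04,  1.500e-03]), 'joint_pos': array([ 0.4512,  0.2735, -0.0038,  1.2912, -0.0022,  0.3588]), 'ft_force': array([ 0.3955,  0.1083, -6.6893])}
yaxis ang 95.29199807218399 zaxis [ 3.2e-03 -8.0e-04 -1.0e+00]
65.5600655078888
0.96 [309. 163. 328. 199.] rect [ 543.3 -171.4] [ 57.1 110.8] 80.5 d [  81. -394.]
0.89 [255. 178. 277. 215.] rect [486.4  -4. ] [111.4  54.9] 7.5 d [  25. -227.]
0.73 [207. 235. 218. 263.] rect [324.1 139.8] [75.3 36.1] 21.3 d [-138.  -83.]
0.64 [185. 169. 190. 175.] rect [562.7 247.4] [20.8 10.9] 47.6 d [101.  24.]
{'clock': np.float64(25.4667), 'eef_pos': array([0.4618, 0.2231, 0.2115]), 'tool_rot': array([-4.620e-02,  9.989e-01, -4.000e-04,  1.700e-03]), 'joint_pos': array([ 0.4512,  0.2732, -0.0037,  1.2912, -0.0021,  0.3588]), 'ft_force': array([ 2.1000e-03,  8.6070e-01, -6.6075e+00])}
```

View pics/s2.png

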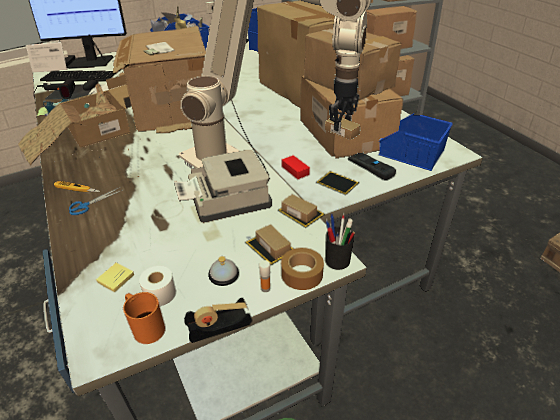

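The picture shows the heavy carton held level at (347,130) above its empty mat. The light cartons are on their mats at (299,208) and (270,241), and the bystanders are where they were. The underside is about 0.20 m up, so I'll hand the job in.

```bash
python3 -c "
from workcell import *
print(job_done())"
```

```text
the job is handed in; nothing more can be done
None
```

The job is handed in, with no pass or fail result shown: I rang the bell, hefted all three cartons in order and set each back, and the arm is holding the heaviest (left mat, about 0.7 kg) level about 20 cm above the bench, with the two light ones on their mats and the bystanders unmoved in the last picture.

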